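# Seat the stencil plate on its registration pins

## Task

The frosted stencil plate is lying askew on top of the two pins of the wooden registration board. Nudge it sideways with the fingertips, never lifting it, until both of its round holes drop over the pins and it lies flat on the board, then move clear. Leave everything else on the bench where it is.

Things in the scene. Friction and masses are not known exactly. Their poses are not given: they have to be found in the camera images.
- board: dark wooden board fixed to the table, 260 mm (its x, away from the robot) x 290 mm (its y, left) x 18 mm thick; origin: centre of its underside. It carries two pins. Thin white lines run right across it through the pins (one along y through both, one along x through each) and show where the pins are. Seated, the plate is centred on the board, sides parallel to the board's
- plate: loose stencil plate of frosted see-through acrylic, 120 mm (its x) x 180 mm (its y) x 8 mm thick, 0.16 to 0.26 kg, a lighthouse and two light beams cut through it as rectangular slots, one round hole towards each of the two corners nearest the robot; origin: centre of its underside, axes like the board's. Slides easily. Once both holes are over the pins it falls flat and the tips show 4 mm above it
- plate_mid (a point): centre of the plate, half-way up its thickness. At the start the plate lies 16 to 32 mm too near the robot, up to 17 mm to the left or right and turned up to 9 degrees: its far edge rests on the board and its near part rides on the pin tips, so it slopes about 8 degrees, its near edge about 16 mm above the board
- hole_left (a point): centre of the plate's left round through hole (16 mm across, so 2 mm of play all round its pin), at the plate's underside, 42 mm from the plate's middle towards the robot and 65 mm to the left (+y). It must drop over the left pin
- hole_right (a point): centre of the plate's right round through hole (16 mm across, so 2 mm of play all round its pin), at the plate's underside, 42 mm from the plate's middle towards the robot and 65 mm to the right (-y). It must drop over the right pin
- pin_left (a point): point at the foot of the left (+y) pin, on the board's top face: a fixed upright steel pin, 12 mm across, 12 mm high with a fully domed tip. The two pins stand 130 mm apart along the board's y, 42 mm nearer the robot than the board's centre, 65 mm to either side
- pin_right (a point): point at the foot of the right (-y) pin, on the board's top face: a fixed upright steel pin, 12 mm across, 12 mm high with a fully domed tip. The two pins stand 130 mm apart along the board's y, 42 mm nearer the robot than the board's centre, 65 mm to either side
- squeeze_bottle: blue squeeze bottle with a white nozzle, 44 mm wide, 150 mm tall, standing on the board's far left corner; origin: centre of its underside. Leave it where it is
- paint_jar: small lidded glass jar, 40 mm wide, 50 mm tall, standing on the board's far right corner; origin: centre of its underside. Leave it where it is
- tape_roll: roll of masking tape lying flat on the table, 100 mm wide, 24 mm tall; origin: centre of its underside. Leave it where it is
- sanding_block: cork sanding block on the table, 60 x 95 x 30 mm; origin: centre of its underside. Leave it where it is
- brush: paint brush lying on the table, 200 mm long; origin: under its middle. Leave it where it is
- cup: white plastic cup standing on the table, 72 mm wide, 85 mm tall; origin: centre of its underside. Leave it where it is
- scraper: black-handled scraper lying on the table to the right of the board, 200 mm long; origin: under its middle. Leave it where it is
There are look-alikes about, which are no part of the job. Of the things like the plate, leave any that is blue or red; of the rest the larger one is meant.

How it is judged:
By the outcome, as a careful person would: the job done as asked, in the order asked, and still so for the second after the job is handed in, with the robot touching nothing.
It also fails if it takes over 48 s, if anything falls off the work surface, if the arm or the gripper's body presses on something with over 40 N, if the wrist force passes 120 N, or if a joint passes its speed limit or range.

## Robot

A 6-joint arm with a two-finger parallel gripper is mounted at the origin on the work surface. World frame = base frame: x ahead of the robot, y to its left, z up, the work surface at z = 0. Lengths are in mm, angles in degrees, forces in N, time in s.
With the tool pointing down it reaches from about 350 to 850 mm from the base axis. Payload 8.1 kg.
Tool frame: the origin (TCP) lies at the very end of the fingers, on their centre line; the grasp point (between the pads) lies r.tcp_to_grasp behind it (r.tcp_to_grasp is the distance from the TCP to the grasp point, in mm); z points along the fingers, y is the line along which they close (so a half turn about z gives the same grasp; the last joint's range is limited). The gripper opens to 85 mm and grips with 20 to 120 N. Pads are 22 mm wide; open, the fingers measure 114 mm over their backs; the gripper's body (76 mm by 85 mm) begins 54 mm behind the grasp point. The pads swing forward as they close: fully open they stand 13 mm farther back than shut.
Start: joints at [61.513, 7.471, 85.268, -0, 87.261, -4.893], TCP at [240.135, 549.855, 231.292] pointing down, gripper open.
Joint ranges: [-169.43, 169.43], [-51.17, 129.36], [1.28, 143.12], [-76.62, 256.62], [0, 156.53], [-152.29, 152.29]. Speed limits (degrees/s): [136.94, 136.94, 159.86, 180, 180, 180].

## Interface

Orientations are given as [roll, pitch, yaw] about the fixed x, y, z axes, in that order (R = Rz(yaw) Ry(pitch) Rx(roll)).
In Python, from bench import r gives the robot as it stands.
- The arm moves only by the shell command python3 -m handwheel 'ROWS' [OPENING] [FORCE]. ROWS is JSON, a list of rows, each a list of 4 numbers: the shift along the tool's x, y, z in m, then the turn about the tool's z in degrees. A call has 1 to 10 rows; each row shifts and turns the commanded pose from where the row before left it, along the tool's axes as they then stand; what a row does not reach is not made up. A row lasts 1/10 s, in which the tool goes at most 50 mm and 8.59 degrees, less where a joint would pass 70% of its speed; a pose out of reach is approached as far as the arm can. A call is refused whole if a number of a shift passes 0.05 or a number of a turn 8.59, either way. A call with a gripper value outside its range is refused whole. OPENING is the finger opening in m, from 0 to 0.0854, set as the call begins (- or left out, the last holds). The fingers move at their own pace and stop on an object; FORCE is the grip in N (left out, the last holds). Time passes only in rows, so rows that do not move let the fingers close. It gives the time, the measured TCP pose, the force, the opening and the grip force at its end, in the units of the state.
- r.sense(): the state, without advancing time (a new reading comes with each control period).
- r.snapshot(name): name is "scene" or "top" or "wrist"; returns the picture (480x640x3 uint8, red, green, blue); there is no depth.
- r.camera_params(name): a dict with "fx", "fy", "cx", "cy" (pixels), "D" ([k1, k2, p1, p2, k3] as OpenCV has them; the pictures are not rectified), "R" (3x3) and "t" (3): a world point X has camera coordinates R X + t; the wrist camera has in their place "mount" (4x4, takes a point from camera to tool coordinates, whose origin is the TCP and whose axes are the flange's). Camera axes: x right, y down, z forward; pixel columns grow to the right and rows downward; lengths in mm; the calibration is good to about 2 mm. A picture is of the moment at which its call begins: read the wrist's pose just before it. camera_params takes no time and is no camera call.
- r.hand_in(): hands the job in; it is judged then, once.
The state is a dict: "time": time; "joint_pos": joint angles; "qd": joint speeds; "joint_efforts": joint torques, N m; "tool_pos": TCP position; "tcp_rot": TCP orientation; "ft_force": force on the tool from outside, world axes, zero at the start; "wrist_torque": the same for the moment, N m; "finger_gap": finger opening in mm; "grip_force": force on a finger pad.
Only numpy, scipy, OpenCV 4.12 (cv2) and the standard library are available. Lean on these libraries where they do the work, as an engineer would, in place of code of your own. Each camera call takes 0.05 s, during which the arm holds its last target. There are 200 camera calls.

## Working session

There is one attempt and no reset: what is moved stays moved. The work goes in short steps, Python scripts to look and compute and a shell command to move; the robot and the scene stay as the last step left them, time stands still between calls to the robot, and variables do not carry over. Pictures are saved under pics/ and viewed, at most 10 in all, crops included, and the job is handed in when it is done.

```bash
ls; mkdir -p pics
python3 - <<'E'
from bench import r
import cv2
for n in("top","scene"):
    cv2.imwrite(f"pics/{n}0.png",r.snapshot(n)[:,:,::-1])
    p=r.camera_params(n);print(n,p)
s=r.sense();print(s["tool_pos"],s["tcp_rot"],r.tcp_to_grasp,r.camera_params("wrist"))
E
```

```text
pics
top {'fx': 441.975615096434, 'fy': 441.975615096434, 'cx': 313.72516424676826, 'cy': 241.07336929349503, 'D': array([-0.08344193,  0.        ,  0.        ,  0.        ,  0.        ]), 'R': array([[-0.02263833, -0.99968136, -0.01116595],
       [-0.98866149,  0.02404436, -0.14822388],
       [ 0.14844513,  0.00768381, -0.98889079]]), 't': array([ -4.03183491, 560.24891407, 888.58523322])}
scene {'fx': 573.9941527258081, 'fy': 573.9941527258081, 'cx': 313.54502047637067, 'cy': 248.26025454538222, 'D': array([-0.09036359,  0.        ,  0.        ,  0.        ,  0.        ]), 'R': array([[ 0.38446775,  0.92307656,  0.01068716],
       [ 0.73961374, -0.30108522, -0.60192957],
       [-0.55240933,  0.23932688, -0.79847766]]), 't': array([-178.02784353, -375.0819796 , 1547.6056843 ])}
[239.91970561 549.4229712  230.3436929 ] [-1.79905496e+02 -9.72305621e-03  1.56404082e+02] 18.700000000000003 {'fx': 331.00868637209066, 'fy': 331.00868637209066, 'cx': 319.9770882276187, 'cy': 239.29517336487663, 'D': array([-0.05458684,  0.        ,  0.        ,  0.        ,  0.        ]), 'mount': array([[-5.95508403e-04, -9.53102525e-01, -3.02647025e-01,
         7.75143015e+01],
       [ 9.99999772e-01, -4.71333374e-04, -4.83332815e-04,
        -3.52953558e-01],
       [ 3.18018083e-04, -3.02647244e-01,  9.53102589e-01,
        -1.43099761e+02],
       [ 0.00000000e+00,  0.00000000e+00,  0.00000000e+00,
         1.00000000e+00]])}
```

View pics/top0.png

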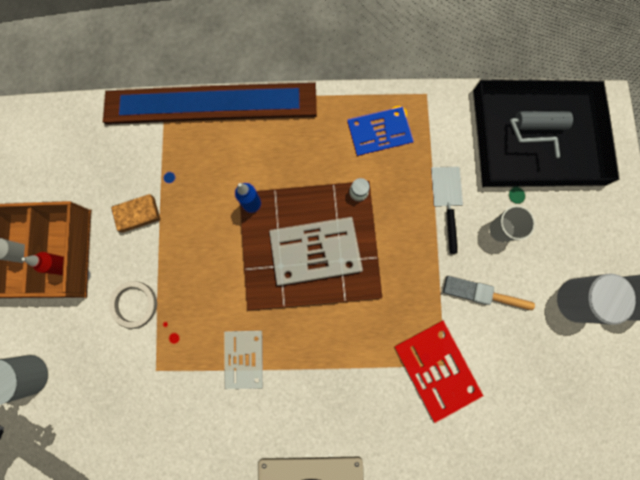

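View pics/scene0.png

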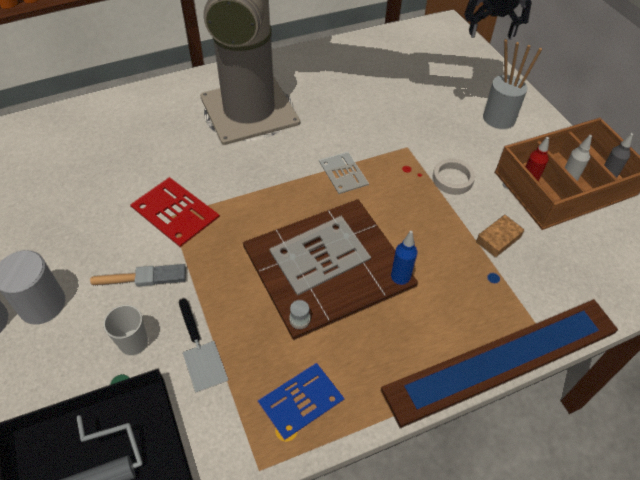

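Top view: the candidates for the plate are the frosted one on the board at (315,251), a small frosted one at (243,360), the blue at (380,130) and the red at (438,371). I choose the large frosted one at (315,251). The bottle stands at (248,197) and the jar at (359,189).

```bash
cat > h.py <<'E'
import numpy as np, cv2
from scipy.spatial.transform import Rotation as Ro
def cam(r,name,s=None):
    p=r.camera_params(name);K=np.array([[p["fx"],0,p["cx"]],[0,p["fy"],p["cy"]],[0,0,1]])
    if name=="wrist":
        T=np.eye(4);T[:3,:3]=Ro.from_euler("xyz",s["tcp_rot"],degrees=True).as_matrix();T[:3,3]=s["tool_pos"]
        W=T@p["mount"];R=W[:3,:3].T;t=-R@W[:3,3]
    else: R,t=np.array(p["R"]),np.array(p["t"])
    return K,np.array(p["D"]),R,t
def cast(c,px,z):
    K,D,R,t=c
    u=cv2.undistortPoints(np.float64(px).reshape(-1,1,2),K,D)[:,0]
    d=np.c_[u,np.ones(len(u))]@R; o=-R.T@t
    z=np.broadcast_to(z,len(u))
    return o+d*((z-o[2])/d[:,2])[:,None]
def proj(c,X):
    K,D,R,t=c
    return cv2.projectPoints(np.float64(X).reshape(-1,1,3),cv2.Rodrigues(R)[0],t,K,D)[0][:,0]
def quad(mask):
    k=max(cv2.findContours(mask,0,2)[0],key=cv2.contourArea);h=cv2.convexHull(k)
    e=.02
    while True:
        q=cv2.approxPolyDP(h,e*cv2.arcLength(h,True),True)
        if len(q)<=4: return q[:,0].astype(float),h
        e+=.005
E
python3 - <<'E'
from bench import r
from h import *
im=cv2.imread("pics/top0.png");c=cam(r,"top")
hsv=cv2.cvtColor(im,cv2.COLOR_BGR2HSV)
roi=np.zeros(im.shape[:2],np.uint8);roi[175:320,228:395]=255
pl=cv2.inRange(hsv,(0,0,110),(180,70,255))&roi
pl=cv2.morphologyEx(pl,cv2.MORPH_OPEN,np.ones((5,5)))
n,lab,st,ce=cv2.connectedComponentsWithStats(pl);i=1+np.argmax(st[1:,4]);pl=np.uint8(lab==i)*255
q,_=quad(pl);print("plate px",q.tolist());P=cast(c,q,34);print(P.round(1),P.mean(0).round(1))
for a in range(4):
  v=P[(a+1)%4]-P[a];print(np.linalg.norm(v).round(1),np.degrees(np.arctan2(v[1],v[0])).round(1))
bd=cv2.inRange(hsv,(0,60,15),(20,255,125))&roi
bd=cv2.morphologyEx(bd|pl,cv2.MORPH_CLOSE,np.ones((7,7)));bd=cv2.morphologyEx(bd,cv2.MORPH_OPEN,np.ones((9,9)))
q,_=quad(bd);print("board px",q.tolist());P=cast(c,q,18);print(P.round(1),P.mean(0).round(1))
for a in range(4):
  v=P[(a+1)%4]-P[a];print(np.linalg.norm(v).round(1),np.degrees(np.arctan2(v[1],v[0])).round(1))
k=im[170:320,220:400].copy();cv2.drawContours(k,[(q-[220,170]).astype(int)],0,(0,255,0),1)
cv2.imwrite("pics/c.png",cv2.resize(k,None,fx=4,fy=4,interpolation=2))
E
```

```text
plate px [[351.0, 218.0], [360.0, 271.0], [277.0, 283.0], [271.0, 230.0]]
[[ 609.1  -98.    34. ]
 [ 495.2 -112.9   34. ]
 [ 474.1   61.9   34. ]
 [ 587.3   73.5   34. ]] [541.4 -18.9  34. ]
114.9 -172.5
176.1 96.9
113.7 5.9
172.9 -82.7
board px [[370.0, 200.0], [380.0, 298.0], [247.0, 310.0], [234.0, 210.0]]
[[ 651.5 -142.3   18. ]
 [ 438.  -154.8   18. ]
 [ 419.2  127.9   18. ]
 [ 636.7  156.3   18. ]] [536.4  -3.2  18. ]
213.9 -176.7
283.3 93.8
219.4 7.4
299.0 -87.2
```

View pics/c.png

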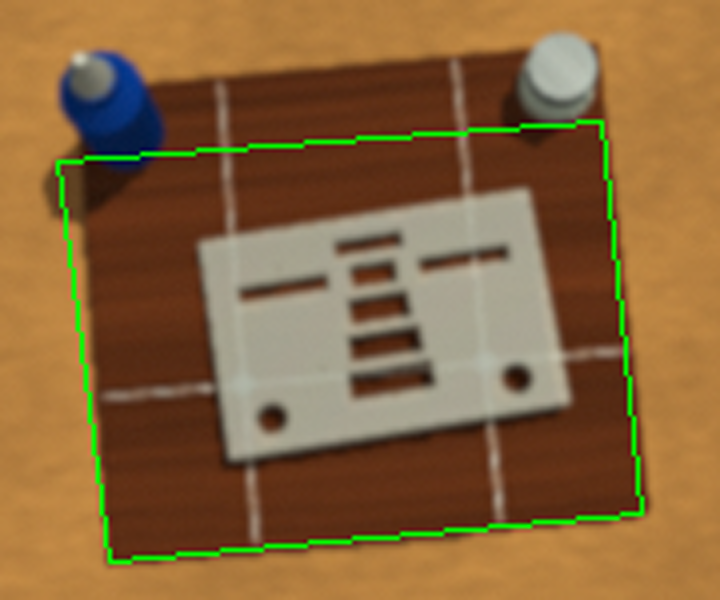

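The crop confirms it: a frosted grey plate, with holes at crop (272,418) and (517,378). The white lines give the pins at about (242,385) and (486,362). Next I turn these into positions.

```bash
cat > g.py <<'E'
from h import *
def inter(a,b,c,d):
    n=np.array([b-a,c-d]).T; s=np.linalg.solve(n,c-a);return a+s[0]*(b-a)
def pins(c,L):  # px: left line 2, right line 2, cross line 2 ; z=18
    P=cast(c,L,18)[:,:2]
    pl=inter(P[0],P[1],P[4],P[5]);pr=inter(P[2],P[3],P[4],P[5]);return pl,pr
def board(pl,pr):
    v=pl-pr;yaw=np.degrees(np.arctan2(-v[0],v[1]));u=np.array([np.cos(np.radians(yaw)),np.sin(np.radians(yaw))])
    return (pl+pr)/2+42*u,yaw,np.linalg.norm(v)
E
python3 - <<'E'
from bench import r
from g import *
c=cam(r,"top");f=lambda p:np.array(p)/4.+[220,170]-.375
pl,pr=pins(c,f([(220,85),(257,545),(455,60),(502,520),(100,397),(625,351)]))
C,yaw,n=board(pl,pr);print("pins",pl,pr,n,"board",C,yaw)
Q=cast(c,f([(198,243),(530,188),(571,403),(227,462)]),[26,26,41,41]);print(Q.round(1))
H=cast(c,f([(272,418),(517,378)]),38);print("holes",H.round(1),np.linalg.norm(H[0]-H[1]))
a=np.radians(yaw);M=np.array([[np.cos(a),np.sin(a)],[-np.sin(a),np.cos(a)]])
print("plate corners in board",((Q[:,:2]-C)@M.T).round(1).tolist(),"mean",((Q[:,:2]-C)@M.T).mean(0))
print("holes in board",((H[:,:2]-C)@M.T).round(1).tolist())
E
```

```text
pins [511.77884771  55.23496519] [520.12532256 -74.85843096] 130.36086592875606 board [557.86591103  -7.12264409] 3.670926172979084
[[ 588.    78.4   26. ]
 [ 613.7 -101.1   26. ]
 [ 495.8 -117.2   41. ]
 [ 469.4   62.6   41. ]]
holes [[492.   39.   38. ]
 [509.9 -89.7  38. ]] 130.01933503259664
plate corners in board [[35.5, 83.4], [49.7, -97.4], [-68.9, -105.9], [-83.9, 75.3]] mean [-16.89551761 -11.15560909]
holes in board [[-62.8, 50.3], [-53.1, -79.4]]
```

Everything fits the given sizes: the pins are 130.4 mm apart and the holes 130.0 mm apart. In the board frame the plate is at about (-17,-11) mm and turned +4.3°. Plan:
1. Square it from the near side with both open fingertips.
2. Push from the right.
3. Push ahead until it drops.

First I turn and travel.

```bash
python3 -m handwheel '[[0,0,0,-6.82],[0,0,0,-6.82],[0,0,0,-6.82],[0,0,0,-6.82],[-0.0119,-0.0417,0,0],[-0.0119,-0.0417,0,0],[-0.0119,-0.0417,0,0],[-0.0119,-0.0417,0,0],[-0.0119,-0.0417,0,0],[-0.0119,-0.0417,0,0]]' 0.085
python3 -m handwheel '[[-0.0119,-0.0417,0,0],[-0.0119,-0.0417,0,0],[-0.0119,-0.0417,0,0],[-0.0119,-0.0417,0,0],[-0.0119,-0.0417,0.02,0],[-0.0119,-0.0417,0.02,0],[-0.0119,-0.0417,0.03,0],[-0.0119,-0.0417,0.03,0],[0,0,0.03,0],[0,0,0,0]]'
```

```text
time: 1.1
tool_pos: [327.5, 303.0, 230.9]
tcp_rot: [-180.0, -0.0, -176.3]
ft_force: [1.1, -1.0, -0.5]
finger_gap: 85.2
grip_force: 0.0
time: 2.1
tool_pos: [438.7, -18.4, 99.7]
tcp_rot: [179.9, -0.5, -176.5]
ft_force: [-1.7, 0.1, -0.2]
finger_gap: 85.0
grip_force: 0.0
```

```bash
python3 -m handwheel '[[0,0,0.03,0],[0,0,0.02,0],[0,0,0.014,0],[0,0,0,0],[0,0,0,0]]'
python3 - <<'E'
from bench import r
import cv2
cv2.imwrite("pics/w1.png",r.snapshot("wrist")[:,:,::-1])
s=r.sense();print(s["tool_pos"],s["tcp_rot"],s["ft_force"])
E
```

```text
time: 2.6
tool_pos: [442.9, -17.2, 41.7]
tcp_rot: [-180.0, 0.0, -176.2]
ft_force: [1.0, 0.1, 0.5]
finger_gap: 84.8
grip_force: 0.0
[443.45867372 -17.41705492  42.09299861] [-1.79979310e+02  1.08999508e-01 -1.76256979e+02] [-0.10726783  0.01770927  0.59407652]
```

View pics/w1.png

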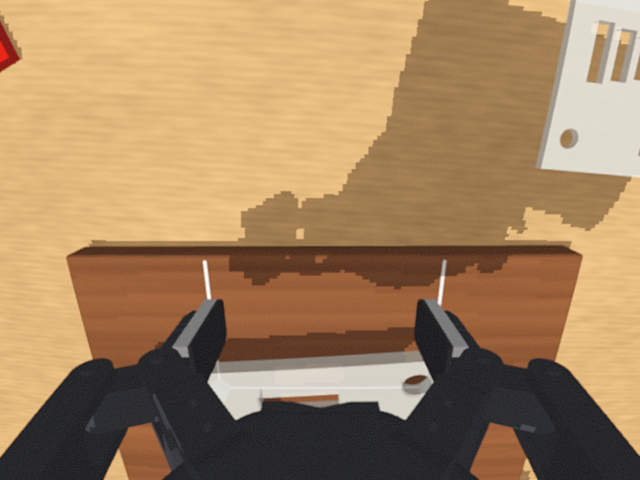

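Wrist view (image up is towards the robot): the fingertips, at about (205,330) and (435,330), are short of the plate's near edge at row 365. The board's near edge is at row 250. I'll feel for the board with the fingertips.

```bash
python3 -m handwheel '[[0,0,0.006,0],[0,0,0.006,0],[0,0,0.005,0],[0,0,0,0]]';python3 -m handwheel '[[0,0,0.002,0],[0,0,0.001,0],[0,0,0,0]]'
```

```text
time: 3.05
tool_pos: [441.6, -17.7, 22.4]
tcp_rot: [180.0, -0.1, -176.3]
ft_force: [-0.3, 0.4, -0.1]
finger_gap: 84.8
grip_force: 0.0
time: 3.35
tool_pos: [442.3, -17.8, 20.3]
tcp_rot: [180.0, -0.0, -176.3]
ft_force: [-0.3, 0.5, -0.3]
finger_gap: 84.8
grip_force: 0.0
```

```bash
python3 -m handwheel '[[0,0,0.001,0],[0,0,0.001,0],[0,0,0,0],[0,0,0,0]]';python3 -m handwheel '[[0,0,0.001,0],[0,0,0.001,0],[0,0,0,0]]';python3 -m handwheel '[[0,0,0.001,0],[0,0,0.001,0],[0,0,0,0]]'
```

```text
time: 3.75
tool_pos: [442.4, -17.8, 18.4]
tcp_rot: [180.0, 0.0, -176.3]
ft_force: [-0.6, 0.3, 0.1]
finger_gap: 85.2
grip_force: 0.0
time: 4.05
tool_pos: [442.3, -17.8, 16.2]
tcp_rot: [180.0, -0.0, -176.3]
ft_force: [0.2, -0.7, 1.0]
finger_gap: 85.3
grip_force: 0.0
time: 4.35
tool_pos: [442.3, -17.8, 14.2]
tcp_rot: [180.0, -0.0, -176.3]
ft_force: [-0.1, 0.1, 0.3]
finger_gap: 85.3
grip_force: 0.0
```

The open tips stand about 13 mm above the TCP, so I go to TCP z ≈ 8 (tips at 21). Then I push ahead to square the plate.

```bash
python3 -m handwheel '[[0,0,0.003,0],[-0.005,0,0.003,0],[-0.008,0,0,0],[-0.005,0,0,0],[-0.002,0,0,0],[-0.002,0,0,0],[-0.002,0,0,0],[-0.002,0,0,0],[-0.002,0,0,0],[-0.002,0,0,0]]';python3 -m handwheel '[[-0.002,0,0,0],[-0.002,0,0,0],[-0.002,0,0,0],[0,0,0,0],[0,0,0,0]]'
cat > look.py <<'E'
import sys
from bench import r
from g import *
im=r.snapshot("top")[:,:,::-1];s=r.sense()
k=im[170:320,220:400];cv2.imwrite(f"pics/{sys.argv[1]}.png",cv2.resize(k,None,fx=4,fy=4,interpolation=2))
C=np.array([557.87,-7.12]);a=np.radians(3.67);M=np.array([[np.cos(a),np.sin(a)],[-np.sin(a),np.cos(a)]])
print("tcp in board",(M@(s["tool_pos"][:2]-C)).round(1),s["tool_pos"][2])
E
python3 look.py t2
```

```text
time: 5.35
tool_pos: [472.4, -15.9, 8.4]
tcp_rot: [180.0, -0.0, -176.3]
ft_force: [-1.0, 0.1, -0.3]
finger_gap: 85.3
grip_force: 0.3
time: 5.85
tool_pos: [478.5, -15.5, 8.5]
tcp_rot: [-180.0, 0.0, -176.3]
ft_force: [0.1, -0.8, -0.4]
finger_gap: 85.1
grip_force: 0.0
tcp in board [-79.8  -3.3] 8.470287552520706
```

View pics/t2.png

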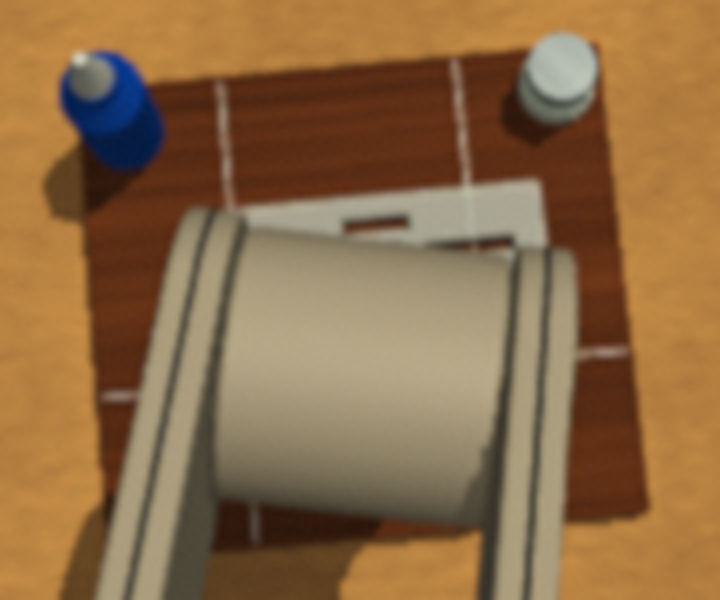

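The arm hides most of it, but the far edge, crop (245,205) to (540,181), now runs parallel to the board. The far right corner is at (540,181).

Run:
```python
from bench import r
from g import *
c=cam(r,"top");f=lambda p:np.array(p)/4.+[220,170]-.375
Q=cast(c,f([(250,205),(540,181),(547,247)]),[26,26,28])
C=np.array([557.87,-7.12]);a=np.radians(3.67);M=np.array([[np.cos(a),np.sin(a)],[-np.sin(a),np.cos(a)]])
print(((Q[:,:2]-C)@M.T).round(1).tolist())
```

```text
[[53.8, 53.9], [53.1, -103.2], [16.4, -103.1]]
```

The plate is now square: far edge at x = +53.5, right edge at y = -103. It needs +13 mm in y and about +8 in x. I go round to the right side.

```bash
python3 -m handwheel '[[0.015,0,0,0],[0,0,-0.03,0],[0,0,-0.03,0],[0,-0.04,-0.012,0],[-0.026,-0.04,0,0],[-0.027,-0.043,0,0],[0,0,0,8.18],[0,0,0,8.18],[0,0,0,8.18],[0,0,0,8.18]]'
python3 -m handwheel '[[0,0,0,8.18],[0,0,0,8.18],[0,0,0,8.18],[0,0,0,8.18],[0,0,0,8.18],[0,0,0,8.18],[0,0,0,8.18],[0,0,0,0],[0,0,0,0]]'; python3 look.py t3
```

```text
time: 6.9
tool_pos: [523.6, -135.4, 80.2]
tcp_rot: [-180.0, -0.0, 150.6]
ft_force: [0.3, -0.7, -0.3]
finger_gap: 84.7
grip_force: 0.0
time: 7.8
tool_pos: [523.7, -135.2, 80.4]
tcp_rot: [180.0, 0.0, 94.0]
ft_force: [0.6, -0.5, 0.7]
finger_gap: 85.0
grip_force: 0.0
tcp in board [ -42.3 -125.6] 80.4040257472407
```

View pics/t3.png

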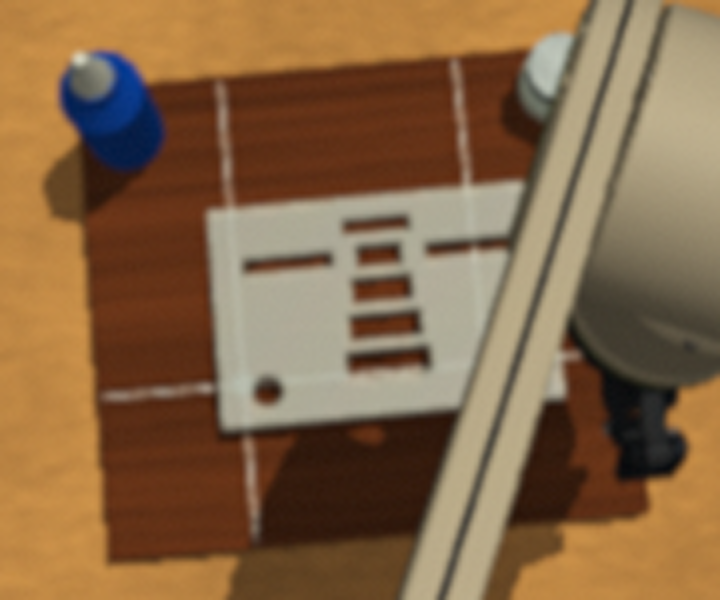

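The plate is square, with its left hole at crop (267,390) and near left corner at (222,433). The gripper came 30 mm short in x, so I correct that, descend, and push part of the way.

```bash
python3 - <<'E'
from bench import r
from g import *
c=cam(r,"top");f=lambda p:np.array(p)/4.+[220,170]-.375
Q=cast(c,f([(207,212),(222,433),(565,400),(267,390)]),[26,42,42,40])
C=np.array([557.87,-7.12]);a=np.radians(3.67);M=np.array([[np.cos(a),np.sin(a)],[-np.sin(a),np.cos(a)]])
print(((Q[:,:2]-C)@M.T).round(1).tolist())
E
python3 -m handwheel '[[0,0.028,0,0],[0,0,0.03,0],[0,0,0.03,0],[0,0,0.013,0],[0.005,0,0,0],[0.006,0,0,0],[0.003,0,0,0],[0,0,0,0],[0,0,0,0]]'; python3 look.py t4
```

```text
[[52.0, 77.4], [-68.7, 76.6], [-67.2, -102.9], [-48.1, 51.6]]
time: 8.75
tool_pos: [550.9, -119.3, 7.7]
tcp_rot: [180.0, 0.0, 93.7]
ft_force: [-0.3, 0.7, 0.6]
finger_gap: 85.0
grip_force: 0.0
tcp in board [ -14.1 -111.6] 7.667803052155063
```

```bash
python3 -m handwheel '[[0.002,0,0,0],[0.002,0,0,0],[0.002,0,0,0],[0.002,0,0,0],[0.0024,0,0,0],[0,0,0,0],[0,0,0,0]]'; python3 look.py t5
```

```text
time: 9.5
tool_pos: [549.8, -108.7, 7.2]
tcp_rot: [-180.0, -0.0, 93.7]
ft_force: [-0.4, -0.4, -0.1]
finger_gap: 84.8
grip_force: 0.0
tcp in board [ -14.5 -100.9] 7.221632542245466
```

View pics/t5.png

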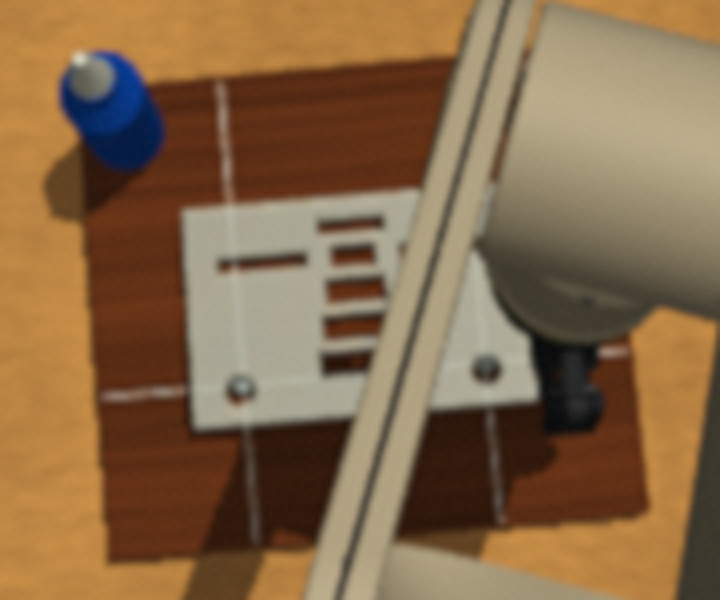

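Both pin tips now show in the holes, at (240,388) and (487,369), and y is centred. I back off, turn back, and give the last push from the near side.

```bash
python3 -m handwheel '[[-0.025,0,0,0],[0,0,-0.035,0],[0,0,-0.035,0],[0,-0.045,0,0],[0,-0.045,0,0],[0.04,0,0,0],[0.04,0,0,0],[0.04,0,0,0],[0,0,0,-8.18],[0,0,0,-8.18]]'
python3 -m handwheel '[[0,0,0,-8.18],[0,0,0,-8.18],[0,0,0,-8.18],[0,0,0,-8.18],[0,0,0,-8.18],[0,0,0,-8.18],[0,0,0,-8.18],[0,0,0,-8.18],[0,0,0,-8.18],[0,0,0,0]]';python3 look.py t6;python3 - <<'E'
from bench import r
from g import *
c=cam(r,"top");f=lambda p:np.array(p)/4.+[220,170]-.375
Q=cast(c,f([(182,210),(194,432),(540,401),(240,388),(487,369)]),[26,40,40,38,38])
C=np.array([557.87,-7.12]);a=np.radians(3.67);M=np.array([[np.cos(a),np.sin(a)],[-np.sin(a),np.cos(a)]])
print(((Q[:,:2]-C)@M.T).round(1).tolist())
E
```

```text
time: 10.55
tool_pos: [453.9, -18.7, 77.4]
tcp_rot: [180.0, -0.0, 110.5]
ft_force: [-0.1, -0.1, 0.8]
finger_gap: 85.0
grip_force: 0.0
time: 11.55
tool_pos: [454.0, -20.0, 77.3]
tcp_rot: [180.0, -0.0, -176.2]
ft_force: [0.1, 0.8, 0.0]
finger_gap: 85.1
grip_force: 0.0
tcp in board [-104.4   -6.2] 77.35843788526833
[[54.3, 90.8], [-66.8, 91.4], [-66.4, -90.0], [-45.7, 65.8], [-47.0, -64.2]]
```

```bash
python3 -m handwheel '[[0,0,0.035,0],[0,0,0.035,0],[-0.01,0,0,0],[-0.01,0,0,0],[-0.004,0,0,0],[-0.002,0,0,0],[-0.002,0,0,0],[-0.001,0,0,0],[0,0,0,0]]';python3 -m handwheel '[[-0.001,0,0,0],[-0.001,0,0,0],[-0.001,0,0,0],[-0.001,0,0,0],[0,0,0,0],[0,0,0,0]]'; python3 look.py t7
```

```text
time: 12.5
tool_pos: [483.0, -18.1, 7.5]
tcp_rot: [-180.0, 0.0, -176.3]
ft_force: [-0.4, 0.1, 0.9]
finger_gap: 85.2
grip_force: 0.0
time: 13.1
tool_pos: [487.1, -17.9, 7.4]
tcp_rot: [-180.0, 0.0, -176.3]
ft_force: [0.3, 0.3, -0.2]
finger_gap: 85.2
grip_force: 0.1
tcp in board [-71.3  -6.2] 7.399520375556818
```

```bash
python3 -m handwheel '[[0.02,0,0,0],[0,0,-0.04,0],[0.02,0,-0.04,0],[0,-0.045,0,0],[0,-0.045,0,0],[0,-0.045,0,0],[0,-0.045,0,0],[0,-0.045,0,0],[0,0,0,0]]';python3 - <<'E'
from bench import r
import cv2,numpy as np
a=r.snapshot("top")[170:320,220:400,::-1];b=r.snapshot("scene")[195:345,235:425,::-1]
cv2.imwrite("pics/f.png",np.hstack([cv2.resize(a,(480,400),interpolation=2),cv2.resize(b,(320,253),interpolation=2) if 0 else cv2.resize(b[:,:],(320,400),interpolation=2)]))
E
```

```text
time: 14.05
tool_pos: [461.8, -250.3, 88.1]
tcp_rot: [-179.8, 0.1, -176.6]
ft_force: [-0.3, 1.4, 0.6]
finger_gap: 85.2
grip_force: 0.0
```

View pics/f.png

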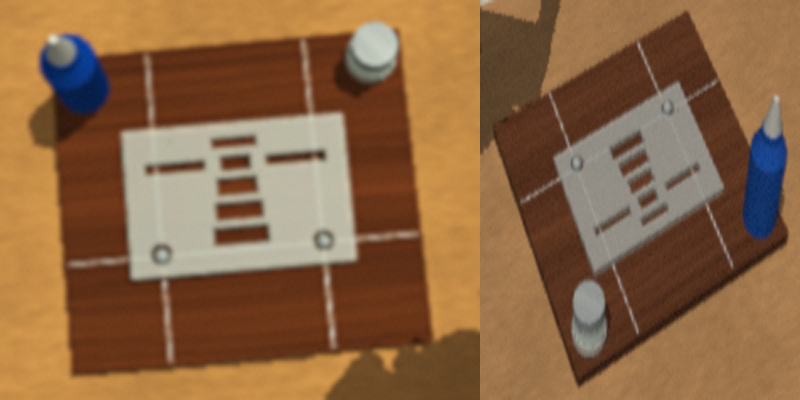

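The pins fill both holes, at (162,254) and (323,240), and the lines run straight through. I check that the plate is flat from its corners, cast at z = 26.

Run:
```python
from bench import r
from g import *
C=np.array([557.87,-7.12]);a=np.radians(3.67);M=np.array([[np.cos(a),np.sin(a)],[-np.sin(a),np.cos(a)]])
def corners(n,lo,hi):
    im=np.ascontiguousarray(r.snapshot(n)[:,:,::-1]);c=cam(r,n);hsv=cv2.cvtColor(im,cv2.COLOR_BGR2HSV)
    B=np.array([(x,y,22) for x,y in ((75,100),(75,-100),(-75,-100),(-75,100))],float);B[:,:2]=B[:,:2]@M+C
    roi=np.zeros(im.shape[:2],np.uint8);cv2.fillPoly(roi,[proj(c,B).astype(np.int32)],255)
    m=cv2.inRange(hsv,lo,hi)&roi;m=cv2.morphologyEx(m,cv2.MORPH_OPEN,np.ones((5,5)))
    q,_=quad(m);return c,q
for n in("top","scene"):
    c,q=corners(n,(0,0,100),(180,75,255))
    P=cast(c,q,26);print(n,((P[:,:2]-C)@M.T).round(1).tolist())
```

```text
top [[56.2, -89.1], [-58.7, -86.3], [-58.2, 90.5], [60.8, 86.3]]
scene [[-57.4, 92.4], [63.3, 86.4], [55.2, -89.3], [-60.0, -84.0]]
```

Both views put the near edge at about -58 to -60 at z = 26, so the plate is flat and seated, and the arm is clear.

```bash
python3 -c "
from bench import r
print(r.sense()['time'],r.hand_in())"
```

```text
the job is handed in; nothing more can be done
14.25 None
```

The stencil plate is seated flat on the board over both pins, the arm is clear, and the job was handed in at 14.25 s; the bottle and jar still stood on the board in the last pictures, and I didn't check the other bench items separately.

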